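# Point out the jar on the round mat and its matching lid

### The job

I want to close the glass jar that stands on the round cork mat: show me which jar it is by pointing straight down at the middle of its mouth with the fingertips, within about five centimetres above it, for two seconds. Then point in the same way at the middle of the teal lid of the size that fits that jar, for two seconds, and finish while still pointing there. Touch nothing at any time, keep the fingertips out of the jar, and do not point at the other jar or the other lid.

Things in the scene. Friction and masses are not known exactly. Their poses are not given: they have to be found in the camera images.
- mat_round: Fixed round cork mat, 140 mm across, 5 mm thick, lying on the marble under one of the two glass jars. Origin at the centre of its underside, z up.
- mat_square: Fixed square cork mat, 130 x 130 mm, 5 mm thick, under the other glass jar. Origin at the centre of its underside, z up.
- jar_wide: Wide open clear-glass jar, loose, 104 mm across, 105 mm tall, mouth 96 mm outside and 88 mm inside, thin steel wire round the neck. The large lid fits it. It may stand on either mat, its centre within 5 mm of the mat's. Origin at the centre of its underside, z up.
- jar_wide_mouth (a point): Centre of the wide jar's open mouth, at the level of its rim (110 mm above the marble).
- jar_narrow: Narrow open clear-glass jar, loose, 74 mm across, 125 mm tall, mouth 66 mm outside and 58 mm inside, thin steel wire round the neck. The small lid fits it. It may stand on either mat, its centre within 5 mm of the mat's. Origin at the centre of its underside, z up.
- jar_narrow_mouth (a point): Centre of the narrow jar's open mouth, at the level of its rim (130 mm above the marble).
- lid_large: Large teal silicone lid, loose, lying flat on the marble on the robot's side of the jars: a disc 106 mm across with a 12 mm high rim and a 24 mm wide knob in the middle, 26 mm high in all. Fits the wide jar. Origin at the centre of its underside, z up.
- lid_large_top (a point): Top of the large lid's middle knob, 26 mm above the marble.
- lid_small: Small teal silicone lid, loose, lying flat on the marble on the robot's side of the jars: a disc 76 mm across with a 12 mm high rim and a 24 mm wide knob in the middle, 26 mm high in all. Fits the narrow jar. Origin at the centre of its underside, z up.
- lid_small_top (a point): Top of the small lid's middle knob, 26 mm above the marble.
- shaker: Bystander: upright chrome salt shaker with a twist top, loose, 40 mm across, 83 mm tall, standing between the jars and the lids. Origin at the centre of its underside, z up.
- bowl: Bystander: white ceramic bowl, loose, 110 mm across, 50 mm tall, far left. Origin at the centre of its underside, z up. (Far right and nearer the robot, 0.5 m or more to the right of the x axis at x = 0.28 to 0.38, a fixed wooden cup tree 340 mm tall with two hanging mugs stands clear of the work; it reaches 135 mm from its axis.)
Mind the look-alikes: they are no part of the job. Leave any orange or pink look-alike of the lid_small alone.

How it is judged:
On the way, in this order (a step that is already met when the one before it is completed fails the run):
1. point down at the mouth of the jar on the round mat, for 1.5 s (((horizontal distance between jar_wide and mat_round below 0.03 m and (horizontal distance between the grasp point and jar_wide_mouth below 0.03 m and z of the grasp point in the frame of jar_wide_mouth between 0.02 and 0.09 m)) or (horizontal distance between jar_narrow and mat_round below 0.03 m and (horizontal distance between the grasp point and jar_narrow_mouth below 0.03 m and z of the grasp point in the frame of jar_narrow_mouth between 0.02 and 0.09 m))) and angle between the grasp point's own z axis and vertical above 2.5 rad), for 1.5 s.
2. then point down at the lid that fits that jar, for 1.5 s (((horizontal distance between jar_wide and mat_round below 0.03 m and (horizontal distance between the grasp point and lid_large_top below 0.03 m and z of the grasp point in the frame of lid_large_top between 0.02 and 0.09 m)) or (horizontal distance between jar_narrow and mat_round below 0.03 m and (horizontal distance between the grasp point and lid_small_top below 0.03 m and z of the grasp point in the frame of lid_small_top between 0.02 and 0.09 m))) and angle between the grasp point's own z axis and vertical above 2.5 rad), for 1.5 s.
At the end, for the whole second after the job is handed in: Still pointing at the lid that fits: TCP within 30 mm of its centre line, 20 to 90 mm above its knob (fingertips up to about 70 mm above), tool within 0.64 rad of straight down; jars, lids, shaker and bowl upright, within 10 mm of where they stood (all of step 2 and distance of each of jar_wide, jar_narrow, lid_large, lid_small, shaker, bowl from where it was at the start of the episode below 0.01 m and angle between each of jar_wide, jar_narrow, lid_large, lid_small, shaker, bowl's own z axis and vertical below 0.15 rad); the robot touches nothing.
It fails at once if the robot touches something (contact force between any of the fingers, the arm and anything else above 0.3 N).
It fails at once if a jar, lid or bystander is moved, lifted or tipped (not (distance of each of jar_wide, jar_narrow, lid_large, lid_small, shaker, bowl from where it was at the start of the episode below 0.01 m and angle between each of jar_wide, jar_narrow, lid_large, lid_small, shaker, bowl's own z axis and vertical below 0.15 rad)).
It fails at once if the fingertips dip into a jar (TCP less than 15 mm above the rim, within 30 mm of the mouth's centre line) ((horizontal distance between the grasp point and jar_wide_mouth below 0.03 m and z of the grasp point in the frame of jar_wide_mouth between -0.12 and 0.015 m) or (horizontal distance between the grasp point and jar_narrow_mouth below 0.03 m and z of the grasp point in the frame of jar_narrow_mouth between -0.12 and 0.015 m)).
It fails at once if the tool points at the other jar or the other lid (TCP within 20 mm of its centre line and less than 70 mm above its top) ((horizontal distance between jar_wide and mat_round below 0.03 m and ((horizontal distance between the grasp point and jar_narrow_mouth below 0.02 m and z of the grasp point in the frame of jar_narrow_mouth between 0 and 0.07 m) or (horizontal distance between the grasp point and lid_small_top below 0.02 m and z of the grasp point in the frame of lid_small_top between 0 and 0.07 m))) or (horizontal distance between jar_narrow and mat_round below 0.03 m and ((horizontal distance between the grasp point and jar_wide_mouth below 0.02 m and z of the grasp point in the frame of jar_wide_mouth between 0 and 0.07 m) or (horizontal distance between the grasp point and lid_large_top below 0.02 m and z of the grasp point in the frame of lid_large_top between 0 and 0.07 m)))).
It also fails if it takes over 42 s, if anything falls off the work surface, if the arm or the gripper's body presses on something with over 40 N, if the wrist force passes 120 N, or if a joint passes its speed limit or range.

### The arm

A 6-joint arm with a two-finger parallel gripper is mounted at the origin on the work surface. World frame = base frame: x ahead of the robot, y to its left, z up, the work surface at z = 0. Lengths are in m, angles in rad, forces in N, time in s.
With the tool pointing down it reaches from about 0.15 to 0.775 m from the base axis. Payload 6.1 kg.
Tool frame: the origin (TCP) lies between the finger pads, 19 mm behind the fingertips; this is the grasp point; z points along the fingers, y is the line along which they close (so a half turn about z gives the same grasp; the last joint's range is limited). The gripper opens to 85 mm and grips with 20 to 120 N. Pads are 22 mm wide; open, the fingers measure 114 mm over their backs; the gripper's body (76 mm by 85 mm) begins 54 mm behind the grasp point. The pads swing forward as they close: fully open they stand 13 mm farther back than shut.
Start: joints at [0, 0.126, -0.04, 1.405, 0, 1.571], TCP at [0.525, -0, 0.25] pointing down, gripper open.
Joint ranges: [-2.72, 2.72], [-0.95, 1.95], [-1.27, 1.35], [-1.78, 2.02], [-1.46, 1.47], [-3.14, 3.14]. Speed limits (rad/s): [2.39, 2.39, 3.01, 3.14, 3.14, 3.14].

### API

Orientations are given as a rotation vector (axis times angle).
In Python, from plant import arm gives the robot as it stands.
- The arm moves only by the tool servo_tool, never from a script. Its argument "moves" is a list of rows, each a list of 5 numbers: the closure, from -1 (fully open) to 1 (shut), then the shift along the tool's x, y, z in mm, then the turn about the tool's z in rad. A call has exactly 10 rows; each row is the pose to reach, as a shift and turn from the pose commanded when the call began, along the tool's axes at that moment; what a row does not reach only later rows make up. A row lasts 1/8 s, in which the tool goes at most 62.5 mm and 10.7 degrees, less where a joint would pass 70% of its speed; a pose out of reach is approached as far as the arm can. A call with a gripper value outside its range is refused whole. The fingers move at their own pace and stop on an object; "force" is the grip in N (left out, the last holds). Time passes only in rows, so rows that repeat a pose let the fingers close, or fill a call up. It gives the time, the measured TCP pose, the force, the opening and the grip force at its end, in the units of the state.
- arm.get_obs(): the state, without advancing time (a new reading comes with each control period).
- arm.snapshot(name): name is "scene" or "side" or "wrist"; returns a dict with "pixels" (384x512x3 uint8, blue, green, red), "camera_matrix" (3x3 intrinsics, pixels), "k1" (the pictures are not rectified: a ray, as slopes to the right and down, at radius r is drawn at 1 + k1 r^2 times it, then the intrinsics apply), "T" (4x4, takes a point from camera to world coordinates). Camera axes: x right, y down, z forward; pixel columns grow to the right and rows downward; lengths in m; the calibration is good to about 2 mm. A picture is of the moment at which its call begins. There is no depth.
- arm.job_done(): hands the job in; it is judged then, once.
The state is a dict: "clock": time; "q": joint angles; "dq": joint speeds; "joint_efforts": joint torques, N m; "tool_pos": TCP position; "eef_rot": TCP orientation; "force": force on the tool from outside, world axes, zero at the start; "torque": the same for the moment, N m; "gripper_width": finger opening in m; "gripper_force": force on a finger pad.
Only numpy, scipy, OpenCV 4.12 (cv2) and the standard library are available. Lean on these libraries where they do the work, as an engineer would, in place of code of your own. Each camera call takes 0.05 s, during which the arm holds its last target. There are 200 camera calls.

## Working session

There is one attempt and no reset: what is moved stays moved. The work goes in short steps, Python scripts to look and compute and a tool call to move; the robot and the scene stay as the last step left them, time stands still between calls to the robot, and variables do not carry over. Pictures are saved under pics/ and viewed, at most 10 in all, crops included, and the job is handed in when it is done.

Besides the shell and the picture viewer there is one more tool, called after "Emit:" as a command line: name --pt "numbers of a row" for each row, then --argument value for the rest. servo_tool: Moves the arm, as the interface text tells. Its arguments: {"type":"object","properties":{"moves":{"type":"array"},"force":{"type":"number"}},"required":["moves"]}

```bash
mkdir -p pics
cat > h.py <<'E'
import numpy as np, cv2
from plant import arm
def snap(n,f):
    s=arm.snapshot(n); cv2.imwrite(f'pics/{f}.png',s['pixels']); np.save(f'pics/{f}.npy',s,allow_pickle=True); return s
def load(f): return np.load(f'pics/{f}.npy',allow_pickle=True).item()
def ray(s,uv,z):
    K=np.array(s['camera_matrix']);d=np.array([s['k1'],0,0,0,0],float)
    p=cv2.undistortPoints(np.array([[uv]],float),K,d)[0,0]
    T=np.array(s['T']);r=T[:3,:3]@[p[0],p[1],1];o=T[:3,3]
    return o+r*(z-o[2])/r[2]
E
python3 - <<'E'
from h import *
a=snap('scene','scene1');b=snap('side','side1')
cv2.imwrite('pics/both.png',cv2.resize(np.vstack([a['pixels'],b['pixels']]),None,fx=.78,fy=.78))
o=arm.get_obs();print(o['tool_pos'],o['eef_rot'],o['clock'],a['T'],b['T'])
E
```

```text
[5.24669951e-01 7.61165992e-06 2.49309346e-01] [-2.22072715e+00 -2.22075341e+00  1.56678607e-03] 0.1 [[-0.65490395  0.57469576 -0.49073985  1.15969697]
 [ 0.75564822  0.50643687 -0.41535222  0.63996037]
 [ 0.00982759 -0.6428425  -0.76593533  1.18710011]
 [ 0.          0.          0.          1.        ]] [[-0.71437473 -0.48563851  0.50380947  0.10085641]
 [-0.69968323  0.48482722 -0.52477228  0.48822484]
 [ 0.01058908 -0.72739109 -0.68614144  0.6732853 ]
 [ 0.          0.          0.          1.        ]]
```

View pics/scene1.png

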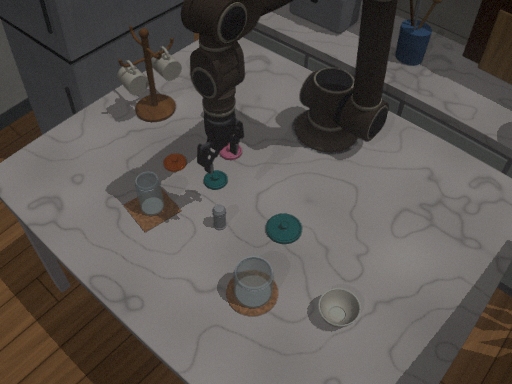

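View pics/side1.png

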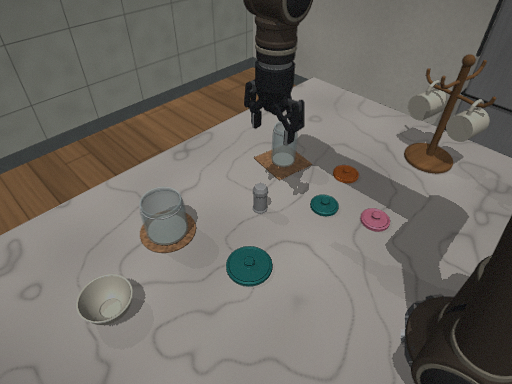

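The scene view shows the wide jar on the round mat at about (253,285), with the large teal lid at (284,228). The side view shows the jar at (164,218) and the lid at (249,265). The narrow jar is on the square mat, and the small teal lid is at (215,180) in the scene view. I'll measure these next.

Run:
```python
from h import *
for f,matc in(('scene1',(253,292)),('side1',(168,230))):
    s=load(f);im=s['pixels'];h=cv2.cvtColor(im,cv2.COLOR_BGR2HSV)
    m=cv2.inRange(h,(80,90,30),(100,255,255))
    n,l,st,c=cv2.connectedComponentsWithStats(m)
    for i in range(1,n):
        if st[i,4]>80:
            P=np.argwhere(l==i)[:,::-1].astype(np.float32)
            W=np.array([ray(s,p,.012)[:2] for p in P])
            (cx,cy),r=cv2.minEnclosingCircle(W.astype(np.float32))
            print(f,'teal',st[i],c[i].round(1),'circ',round(cx,3),round(cy,3),round(r,3))
    m=cv2.inRange(h,(4,70,40),(18,255,255))
    yy,xx=np.mgrid[:384,:512];m[(abs(xx-matc[0])>35)|(abs(yy-matc[1])>30)]=0
    P=np.argwhere(m>0)[:,::-1]
    W=np.array([ray(s,p,.005)[:2] for p in P],np.float32)
    W=W[np.linalg.norm(W-np.median(W,0),axis=1)<.11]
    print(f,'mat',len(W),cv2.minEnclosingCircle(W))
for f,c in(('scene1',[('jar rim',(254,269),.11),('shaker top',(220,209),.08),('narrow rim',(148,182),.13),('bowl',(339,303),.05)]),('side1',[('jar rim',(162,202),.11),('shaker top',(260,188),.08),('bowl',(106,290),.05)])):
    for n,uv,z in c: print(f,n,ray(load(f),uv,z).round(3))
a=load('scene1')['pixels'][235:325,205:305];b=load('side1')['pixels'][180:260,120:210]
cv2.imwrite('pics/c.png',np.hstack([cv2.resize(a,(400,360)),cv2.resize(b,(400,360))]))
```

```text
scene1 teal [204 171  23  18 302] [215.4 179.6] circ 0.438 -0.122 0.038
scene1 teal [266 214  35  29 764] [283.6 227.9] circ 0.443 0.158 0.052
scene1 mat 615 ((0.6611023545265198, 0.2249763458967209), 0.0692344456911087)
side1 teal [311 195  27  21 460] [323.9 205.1] circ 0.431 -0.118 0.04
side1 teal [ 226  247   46   39 1424] [248.8 265.8] circ 0.435 0.16 0.054
side1 mat 643 ((0.6558494567871094, 0.2246740162372589), 0.07004071027040482)
scene1 jar rim [0.652 0.223 0.11 ]
scene1 shaker top [0.552 0.011 0.08 ]
scene1 narrow rim [ 0.644 -0.181  0.13 ]
scene1 bowl [0.559 0.43  0.05 ]
side1 jar rim [0.649 0.226 0.11 ]
side1 shaker top [0.546 0.009 0.08 ]
side1 bowl [0.576 0.425 0.05 ]
```

View pics/c.png

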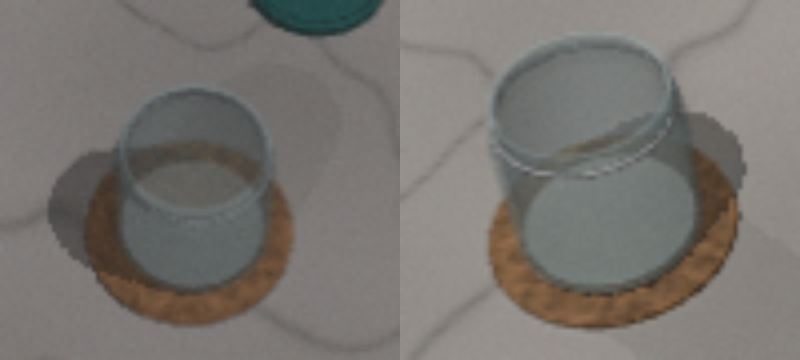

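The wide jar's mouth is at about (0.656, 0.225) and the large lid at (0.439, 0.159). Both views agree, and the measured sizes match. From the start orientation, tool x is world +y, tool y is world +x and tool z is down. I'll shut the fingers and move across at height.

Emit:
servo_tool --pt "1 28 16 0 0" --pt "1 60 35 0 0" --pt "1 95 55 0 0" --pt "1 130 76 0 0" --pt "1 165 96 0 0" --pt "1 200 116 0 0" --pt "1 225 131 0 0" --pt "1 225 131 10 0" --pt "1 225 131 20 0" --pt "1 225 131 20 0"

```text
clock: 1.35
tool_pos: [0.6551, 0.2239, 0.2287]
eef_rot: [-2.222, -2.22, 0.004]
force: [-0.7, -0.1, -0.0]
gripper_width: 0.0002
gripper_force: 0.0
```

Run:
```python
from h import *
s=snap('wrist','w1');o=arm.get_obs();print(o['tool_pos'],o['clock'],o['gripper_width'])
K=np.array(s['camera_matrix']);T=np.array(s['T'])
def proj(p):
    c=np.linalg.inv(T)@np.r_[p,1];return cv2.projectPoints(c[:3].reshape(1,1,3),np.zeros(3),np.zeros(3),K,np.array([s['k1'],0,0,0,0.]))[0].ravel()
im=s['pixels'].copy()
for t in np.linspace(0,6.28,40): cv2.circle(im,tuple(int(v) for v in proj([.656+.046*np.cos(t),.225+.046*np.sin(t),.11])),1,(0,0,255),-1)
cv2.imwrite('pics/w1m.png',im)
```

```text
[0.65532299 0.22393693 0.22964764] 1.4 0.0005229829008238957
```

View pics/w1m.png

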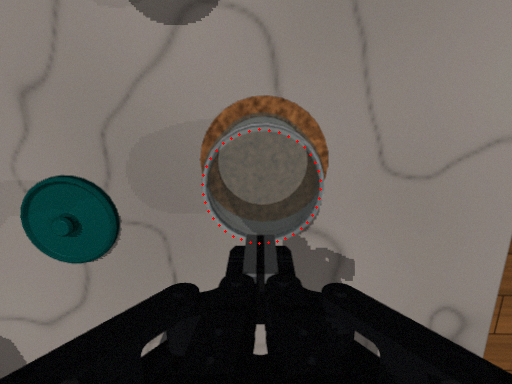

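The wrist view shows the wide jar's rim around (262,182), matching the predicted circle to a few pixels, and the large lid at (70,220). I'll descend 65 mm, which puts the TCP about 54 mm above the rim, then hold.

Emit:
servo_tool --pt "1 0 0 15 0" --pt "1 0 0 35 0" --pt "1 0 0 55 0" --pt "1 0 0 65 0" --pt "1 0 0 65 0" --pt "1 0 0 65 0" --pt "1 0 0 65 0" --pt "1 0 0 65 0" --pt "1 0 0 65 0" --pt "1 0 0 65 0"

```text
clock: 2.65
tool_pos: [0.656, 0.225, 0.1651]
eef_rot: [2.221, 2.221, 0.0]
force: [-0.2, 0.9, 1.0]
gripper_width: -0.0002
gripper_force: 0.0
```

Emit:
servo_tool --pt "1 0 0 0 0" --pt "1 0 0 0 0" --pt "1 0 0 0 0" --pt "1 0 0 0 0" --pt "1 0 0 0 0" --pt "1 0 0 0 0" --pt "1 0 0 0 0" --pt "1 0 0 0 0" --pt "1 0 0 0 0" --pt "1 0 0 0 0"

```text
clock: 3.9
tool_pos: [0.656, 0.225, 0.165]
eef_rot: [-2.221, -2.221, -0.0]
force: [0.1, -0.4, 0.4]
gripper_width: 0.0002
gripper_force: 0.0
```

Emit:
servo_tool --pt "1 0 0 0 0" --pt "1 0 0 0 0" --pt "1 0 0 0 0" --pt "1 0 0 0 0" --pt "1 0 0 -15 0" --pt "1 0 0 -35 0" --pt "1 0 0 -55 0" --pt "1 0 0 -65 0" --pt "1 0 0 -65 0" --pt "1 0 0 -65 0"

```text
clock: 5.15
tool_pos: [0.6558, 0.225, 0.2293]
eef_rot: [-2.221, -2.221, 0.001]
force: [0.7, -0.8, 0.3]
gripper_width: 0.0001
gripper_force: 0.0
```

Emit:
servo_tool --pt "1 -8 -26 0 0" --pt "1 -18 -60 0 0" --pt "1 -29 -95 0 0" --pt "1 -40 -130 0 0" --pt "1 -50 -165 0 0" --pt "1 -60 -197 0 0" --pt "1 -66 -217 0 0" --pt "1 -66 -217 0 0" --pt "1 -66 -217 20 0" --pt "1 -66 -217 40 0"

```text
clock: 6.4
tool_pos: [0.4399, 0.1593, 0.1892]
eef_rot: [2.221, 2.221, 0.001]
force: [-0.4, 0.7, -1.0]
gripper_width: -0.0002
gripper_force: 0.0
```

Run:
```python
from h import *
s=snap('wrist','w2');o=arm.get_obs();print(o['tool_pos'],o['clock'])
h=cv2.cvtColor(s['pixels'],cv2.COLOR_BGR2HSV);m=cv2.inRange(h,(80,90,30),(100,255,255))
P=np.argwhere(m>0)[:,::-1];W=np.array([ray(s,p,.012)[:2] for p in P],np.float32)
print(cv2.minEnclosingCircle(W),len(W))
```

```text
[0.43865602 0.15880918 0.18633864] 6.45
((0.43786224722862244, 0.15768203139305115), 0.05218151956796646) 9000
```

View pics/w2.png

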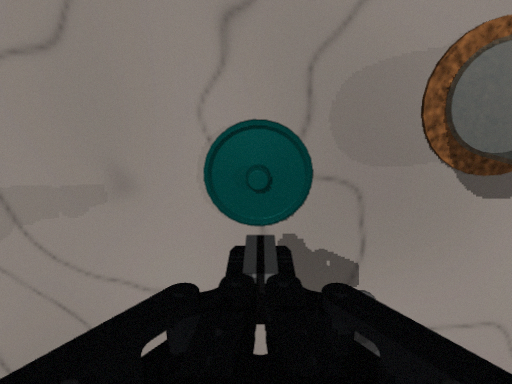

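The large lid is at (258,173) in the wrist view. It measures (0.438, 0.158) with radius 52 mm, so the TCP is already over it. I'll descend 105 mm to z of about 0.084, which is 58 mm above the knob, and hold.

Emit:
servo_tool --pt "1 0 0 25 0" --pt "1 0 0 50 0" --pt "1 0 0 75 0" --pt "1 0 0 92 0" --pt "1 0 0 105 0" --pt "1 0 0 105 0" --pt "1 0 0 105 0" --pt "1 0 0 105 0" --pt "1 0 0 105 0" --pt "1 0 0 105 0"

```text
clock: 7.7
tool_pos: [0.4391, 0.159, 0.0853]
eef_rot: [2.221, 2.221, 0.001]
force: [0.5, 0.3, 1.0]
gripper_width: -0.0006
gripper_force: 0.0
```

Emit:
servo_tool --pt "1 0 0 0 0" --pt "1 0 0 0 0" --pt "1 0 0 0 0" --pt "1 0 0 0 0" --pt "1 0 0 0 0" --pt "1 0 0 0 0" --pt "1 0 0 0 0" --pt "1 0 0 0 0" --pt "1 0 0 0 0" --pt "1 0 0 0 0"

```text
clock: 8.95
tool_pos: [0.439, 0.159, 0.085]
eef_rot: [-2.221, -2.221, 0.0]
force: [0.3, 0.2, 0.2]
gripper_width: 0.0001
gripper_force: 0.0
```

Emit:
servo_tool --pt "1 0 0 0 0" --pt "1 0 0 0 0" --pt "1 0 0 0 0" --pt "1 0 0 0 0" --pt "1 0 0 0 0" --pt "1 0 0 0 0" --pt "1 0 0 0 0" --pt "1 0 0 0 0" --pt "1 0 0 0 0" --pt "1 0 0 0 0"

```text
clock: 10.2
tool_pos: [0.439, 0.159, 0.085]
eef_rot: [2.221, 2.221, 0.0]
force: [0.1, -0.7, -0.6]
gripper_width: -0.0001
gripper_force: 0.0
```

Run:
```python
from h import *
o=arm.get_obs();print(o['tool_pos'],o['clock'])
p=o['tool_pos']
if np.hypot(p[0]-.438,p[1]-.158)<.01 and .06<p[2]<.1: print(arm.job_done())
```

```text
[0.43900955 0.15900879 0.08501328] 10.2
the job is handed in; nothing more can be done
None
```

The jar on the round mat is the wide one: I pointed at its mouth for over 2 s, then at the large teal lid for over 2 s, and handed the job in at 10.2 s while still pointing there; I saw no sign of contact, but no verdict came back.

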